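# Fetch the round tin from the sliding-door gear case

## Task

The low aluminium case on the bench has two clear sliding doors in its top, each with its own compartment below. Slide the door that covers the round tin fully open past the other door, leaving the other door as it is, then lift the round tin out and set it down, without dropping it, upright and wholly on the round black rubber mat. The door may stay open.

Things in the scene. Friction and masses are not known exactly. Their poses are not given: they have to be found in the camera images.
- tin: Round aluminium tin with twist cap, 53 mm across, 38 high; cap 57 across from 38 to 58 mm height; about 0.12 kg. Origin: centre of underside; z up. Starts upright on the floor (6 mm above the bench) of the left or right compartment, axis 95-115 mm from the case's middle, within 25 mm of its centre line. A square tin, not wanted, is in the other compartment. Case walls reach 82 mm high.
- left_pull (a point): Middle of the top (112 mm above bench) of the left (+y) door's pull: an upright aluminium rib 14 mm thick along y, 60 mm long along x, 32 mm tall. Site y axis: sliding direction, right door to left. This door is the upper one, its top face at 80 mm; it opens towards -y, over the right door. Doors: clear, travel 140 mm, 2-3 N friction, stay put, start shut or up to 12 mm open.
- right_pull (a point): As left_pull, for the right (-y) door, the lower one: rib top also at 112 mm, door face at 73 mm; it opens towards +y, under the left door, until its rib meets that door's edge (fingertips above 80 mm clear it). Shut pulls lie 158 mm either side of the case's middle, on its centre line. Fixed case: 360 mm along y, 200 along x. A fully open door bares from 32 to 172 mm from the middle.
- mat: Round black rubber mat, 130 mm across, 4 mm thick, fixed on the bench to the left or right of the case; a white mug stands on the other side. Origin: centre of underside, at bench height; z up.
There are look-alikes about, which are no part of the job. What is shaped like the mat but green is not meant.

How it is judged:
By the outcome, as a careful person would: the job done as asked, in the order asked, and still so for the second after the job is handed in, with the robot touching nothing.
It also fails if it takes over 54 s, if anything falls off the work surface, if the arm or the gripper's body presses on something with over 40 N, if the wrist force passes 120 N, or if a joint passes its speed limit or range.

## Robot

A 6-joint arm with a two-finger parallel gripper is mounted at the origin on the work surface. World frame = base frame: x ahead of the robot, y to its left, z up, the work surface at z = 0. Lengths are in m, angles in degrees, forces in N, time in s.
With the tool pointing down it reaches from about 0.325 to 0.85 m from the base axis. Payload 4.4 kg.
Tool frame: the origin (TCP) lies at the very end of the fingers, on their centre line; the grasp point (between the pads) lies 19 mm behind it; z points along the fingers, y is the direction in which the jaws open and shut (so a half turn about z gives the same grasp; the last joint's range is limited). The gripper opens to 94 mm and grips with 3 to 60 N. Pads are 16 mm wide; open, the fingers measure 119 mm over their backs; the gripper's body (75 mm by 177 mm) begins 78 mm behind the grasp point.
Start: joints at [66.778, 11.837, 88.321, -0, 79.842, -8.623], TCP at [0.145, 0.556, 0.185] pointing down, gripper open.
Joint ranges: [-156.59, 156.59], [-49.26, 127.26], [12.9, 141.05], [-63.56, 243.56], [4.71, 150.69], [-161.64, 161.64]. Speed limits (degrees/s): [159.86, 159.86, 180, 180, 180, 180].

## Interface

Orientations are given as a 3x3 rotation matrix whose columns are the frame's x, y, z axes.
In Python, from bench import get_obs, grab_frame, hand_in gives the robot as it stands.
- The arm moves only by the shell command python3 -m inch 'ROWS'. ROWS is JSON, a list of rows, each an object of numbers: "tx", "ty", "tz": the shift along the tool's x, y, z in mm; "twist": the turn about the tool's z in rad; "jaw": the finger opening in mm, from 0 to 94. A call has exactly 8 rows; each row shifts and turns the pose as measured when the row begins, along the tool's axes as they then stand; what a row does not reach is not made up. A row lasts 1/8 s, in which the tool goes at most 62.5 mm and 10.7 degrees, less where a joint would pass 70% of its speed; a pose out of reach is approached as far as the arm can. A call with a gripper value outside its range is refused whole. The fingers move at their own pace and stop on an object; the grip force is fixed at half the most. Time passes only in rows, so rows that do not move let the fingers close, or fill a call up. It gives the time, the measured TCP pose, the force and the opening at its end, in the units of the state.
- get_obs(): the state, without advancing time (a new reading comes with each control period).
- grab_frame(name): name is "side" or "top" or "wrist"; returns a dict with "pixels" (384x512x3 uint8, red, green, blue), "fov_y" (degrees; the focal length in pixels is half the picture's height over the tangent of half this angle, whatever the lens; pixels are square), "cx", "cy" (the principal point, pixels), "k1" (the pictures are not rectified: a ray, as slopes to the right and down, at radius r is drawn at 1 + k1 r^2 times it, then the intrinsics apply), "rvec" (rotation vector, rad) and "tvec" (3), from world to camera coordinates, as OpenCV has them; the wrist camera has in their place "tool_from_camera" (4x4, takes a point from camera to tool coordinates, whose origin is the TCP and whose axes are the flange's). Camera axes: x right, y down, z forward; pixel columns grow to the right and rows downward; lengths in m; the calibration is good to about 2 mm. A picture is of the moment at which its call begins: read the wrist's pose just before it. There is no depth.
- hand_in(): hands the job in, once; it reports no verdict.
The state is a dict: "t": time; "q": joint angles; "joint_velocities": joint speeds; "tau": joint torques, N m; "ee_pos": TCP position; "tool_rot": TCP orientation; "force": force on the tool from outside, world axes, zero at the start; "torque": the same for the moment, N m; "opening": finger opening in m.
Only numpy, scipy, OpenCV 4.12 (cv2) and the standard library are available. Lean on these libraries where they do the work, as an engineer would, in place of code of your own. Each camera call takes 0.05 s, during which the arm holds its last target.

## Working session

There is one attempt and no reset: what is moved stays moved. The work goes in short steps, Python scripts to look and compute and a shell command to move; the robot and the scene stay as the last step left them, time stands still between calls to the robot, and variables do not carry over. Pictures are saved under pics/ and viewed, and the job is handed in when it is done.

```bash
ls; mkdir -p pics; cat > h.py <<'E'
import numpy as np, cv2
from bench import get_obs, grab_frame
def save(name,fn):
    o=get_obs(); f=grab_frame(name)
    cv2.imwrite('pics/'+fn+'.png',f['pixels'][:,:,::-1])
    d={k:np.array(v) for k,v in f.items()}
    d['ee']=np.array(o['ee_pos']); d['R']=np.array(o['tool_rot'])
    np.savez('pics/'+fn+'.npz',**d); return f
def cam(fn):
    d=np.load('pics/'+fn+'.npz'); h=d['pixels'].shape[0]
    f=h/2/np.tan(np.radians(float(d['fov_y']))/2)
    if 'rvec' in d:
        R,_=cv2.Rodrigues(d['rvec'].astype(float)); t=d['tvec'].reshape(3)
    else:
        T=d['tool_from_camera']; Rw=d['R']@T[:3,:3]; c=d['R']@T[:3,3]+d['ee']; R=Rw.T; t=-R@c
    K=np.array([[f,0,float(d['cx'])],[0,f,float(d['cy'])],[0,0,1]])
    return K,np.array([float(d['k1']),0,0,0]),R,t
def ray(fn,u,v,z):
    K,D,R,t=cam(fn)
    p=cv2.undistortPoints(np.array([[[u,v]]],float),K,D)[0,0]
    c=-R.T@t; r=R.T@np.array([p[0],p[1],1]); return (c+r*(z-c[2])/r[2])
def proj(fn,P):
    K,D,R,t=cam(fn); return cv2.projectPoints(np.array(P,float).reshape(-1,1,3),cv2.Rodrigues(R)[0],t,K,D)[0].reshape(-1,2)
E
python3 - <<'E'
from h import *
for n in ['top','side','wrist']: save(n,n+'0')
o=get_obs();print(o['t'],o['ee_pos'],np.round(o['tool_rot'],3),o['opening'],o['force'])
E
```

```text
pics
0.15 [0.14469006 0.55579909 0.18441863] [[-0.968  0.252 -0.001]
 [ 0.252  0.968 -0.002]
 [ 0.    -0.002 -1.   ]] 0.09373415523839917 [-0.55311856  0.73238261  0.05882162]
```

View pics/top0.png

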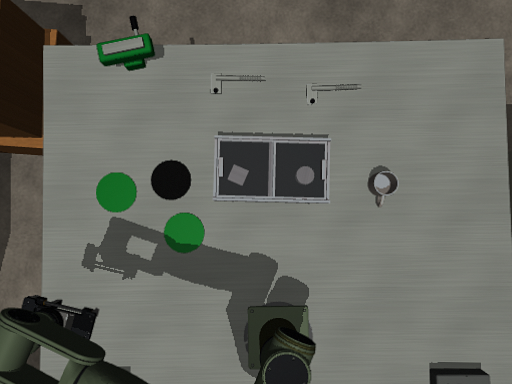

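View pics/side0.png

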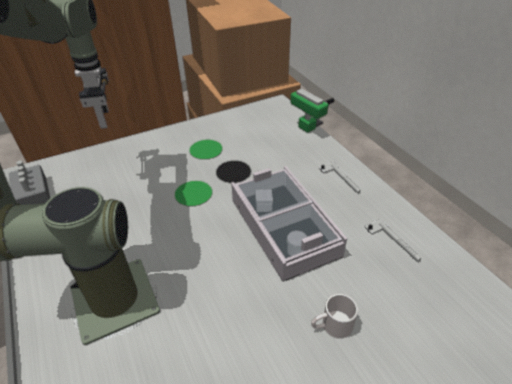

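View pics/wrist0.png

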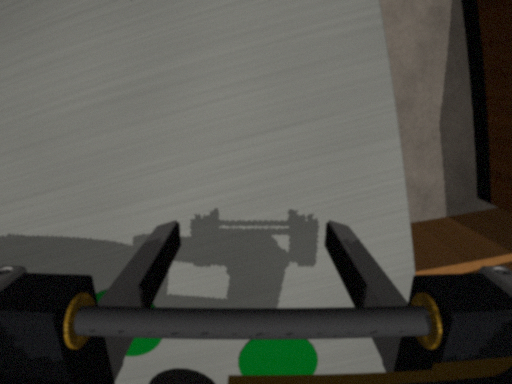

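Top view: the round tin is in the right compartment (305,175), the square one is left (238,175), the black mat is left (171,180) and the mug right. So the right door has to be opened towards +y.

```bash
python3 - <<'E'
from h import *
im=cv2.imread('pics/top0.png')
cv2.imwrite('pics/top0z.png',cv2.resize(im[120:215,140:340],None,fx=4,fy=4,interpolation=cv2.INTER_CUBIC))
im=cv2.imread('pics/side0.png')
cv2.imwrite('pics/side0z.png',cv2.resize(im[150:280,210:360],None,fx=4.5,fy=4.5,interpolation=cv2.INTER_CUBIC))
g=cv2.cvtColor(cv2.imread('pics/top0.png'),cv2.COLOR_BGR2GRAY)
m=np.zeros_like(g); m[155:205,148:196]=(g[155:205,148:196]<45)
M=cv2.moments(m); u,v=M['m10']/M['m00'],M['m01']/M['m00'];print('mat',u,v,ray('top0',u,v,0.004),M['m00'])
for n,u,v,z in [('Rpull',323.5,169.5,.112),('Lpull',220.5,167.5,.112),('TLout',216,135,.082),('TR',328,137,.082),('BL',214,201,.082),('BR',329,202,.082),('div top',274,138,.08),('div bot',273,200,.08),('tin',305,175,.064)]: print(n,ray('top0',u,v,z))
E
```

```text
mat 170.6904176904177 179.54545454545453 [0.50470781 0.33847068 0.004     ] 1221.0
Rpull [ 0.51983643 -0.13951389  0.112     ]
Lpull [0.53083268 0.16978948 0.112     ]
TLout [0.63441989 0.18435278 0.082     ]
TR [ 0.62262433 -0.16040265  0.082     ]
BL [0.43118508 0.1929653  0.082     ]
BR [ 0.42254486 -0.1586847   0.082     ]
div top [0.62265598 0.00570563 0.08      ]
div bot [0.43139717 0.01226263 0.08      ]
tin [ 0.50790946 -0.0893487   0.064     ]
```

View pics/top0z.png

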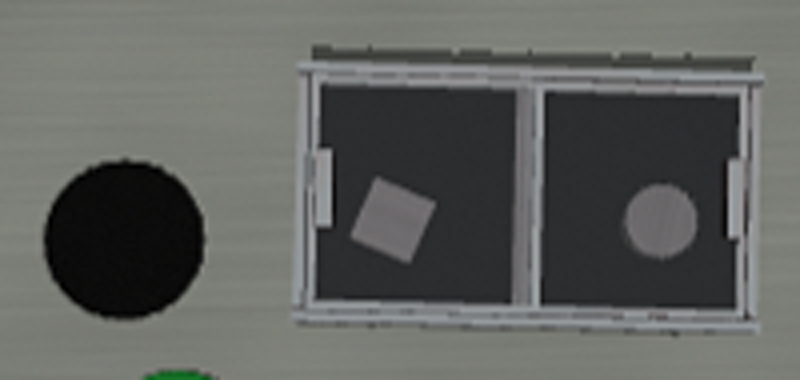

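View pics/side0z.png

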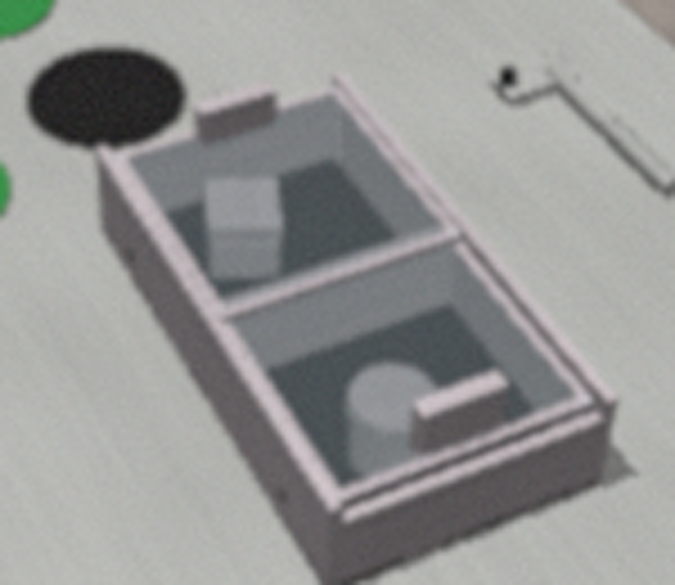

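```bash
python3 - <<'E'
from h import *
def side(x,y): return x/4.5+210-.4, y/4.5+150-.4
def tri(a,b):
    P=[];q=[]
    for fn,uv in (('top0',a),('side0',b)):
        K,D,R,t=cam(fn); q.append(cv2.undistortPoints(np.array([[uv]],float),K,D).reshape(2,1)); P.append(np.c_[R,t])
    X=cv2.triangulatePoints(P[0],P[1],*q); return (X[:3]/X[3]).ravel()
print('Rpull',ray('side0',*side(461,396),.112),tri((323.6,169.5),side(461,396)))
print('Lpull',ray('side0',*side(236,107),.112),tri((220.7,166.8),side(236,107)))
print('tin top', ray('side0',*side(390,397),.064),tri((305,175),side(390,397)))
u,v=side(107,97);print('mat side',ray('side0',u,v,.004))
o=get_obs();print(o['ee_pos'])
c=np.array([.528,.0145]);
E
```

```text
Rpull [ 0.52004706 -0.14168804  0.112     ] [ 0.520455   -0.14033574  0.11033973]
Lpull [0.5293313 0.1614924 0.112    ] [0.53366396 0.16967919 0.10438735]
tin top [ 0.50678706 -0.08755404  0.064     ] [ 0.50700343 -0.08878629  0.06526081]
mat side [0.50456879 0.3387298  0.004     ]
[0.14469006 0.55579909 0.18441863]
```

```bash
python3 -m inch '[{"twist":-0.11,"jaw":94},{"twist":-0.11},{"tx":-55,"ty":-28},{"tx":-55,"ty":-28},{"tx":-55,"ty":-28},{"tx":-55,"ty":-28},{"tx":-55,"ty":-28},{"tx":-55,"ty":-28}]'; python3 -c "
from h import *
o=get_obs();print(np.round(o['tool_rot'],4))"
```

```text
[[-9.677e-01  2.521e-01 -7.000e-04]
 [ 2.521e-01  9.677e-01 -1.700e-03]
 [ 3.000e-04 -1.800e-03 -1.000e+00]]schema error: expected keys tx, ty, tz, twist, jaw
```

All keys are required in each row.

```bash
python3 -m inch '[{"tx":0,"ty":0,"tz":0,"twist":-0.11,"jaw":94},{"tx":0,"ty":0,"tz":0,"twist":-0.11,"jaw":94},{"tx":-55,"ty":-28,"tz":0,"twist":0,"jaw":94},{"tx":-55,"ty":-28,"tz":0,"twist":0,"jaw":94},{"tx":-55,"ty":-28,"tz":0,"twist":0,"jaw":94},{"tx":-55,"ty":-28,"tz":0,"twist":0,"jaw":94},{"tx":-55,"ty":-28,"tz":0,"twist":0,"jaw":94},{"tx":-55,"ty":-28,"tz":0,"twist":0,"jaw":94}]'; python3 -c "
from h import *
o=get_obs();print(np.round(o['tool_rot'],4))"
```

```text
t: 1.15
ee_pos: [0.4721, 0.3777, 0.1812]
tool_rot: [[-1.0, 0.016, -0.004], [0.016, 1.0, -0.004], [0.004, -0.004, -1.0]]
force: [-0.0, 1.2, 0.1]
opening: 0.094
[[-0.9999  0.0164 -0.0039]
 [ 0.0164  0.9999 -0.0037]
 [ 0.0039 -0.0038 -1.    ]]
```

```bash
python3 -m inch '[{"tx":-8,"ty":-60,"tz":0,"twist":0.018,"jaw":94},{"tx":-8,"ty":-60,"tz":0,"twist":0,"jaw":94},{"tx":-6,"ty":-60,"tz":0,"twist":0,"jaw":94},{"tx":-5,"ty":-60,"tz":0,"twist":0,"jaw":94},{"tx":-4,"ty":-60,"tz":0,"twist":0,"jaw":94},{"tx":-4,"ty":-60,"tz":0,"twist":0,"jaw":94},{"tx":0,"ty":-50,"tz":0,"twist":0,"jaw":94},{"tx":0,"ty":0,"tz":0,"twist":0,"jaw":94}]'; python3 -c "
from h import *
save('wrist','wrist1'); o=get_obs();print(o['t'],o['ee_pos'],np.round(o['tool_rot'],4))"
```

```text
t: 2.15
ee_pos: [0.4954, -0.0498, 0.1789]
tool_rot: [[-0.999, 0.042, -0.007], [0.042, 0.999, -0.006], [0.007, -0.006, -1.0]]
force: [-0.4, 1.2, 0.5]
opening: 0.0938
2.2 [ 0.4954199  -0.04820341  0.17876238] [[-0.9992  0.0401 -0.0071]
 [ 0.0401  0.9992 -0.005 ]
 [ 0.0069 -0.0053 -1.    ]]
```

View pics/wrist1.png

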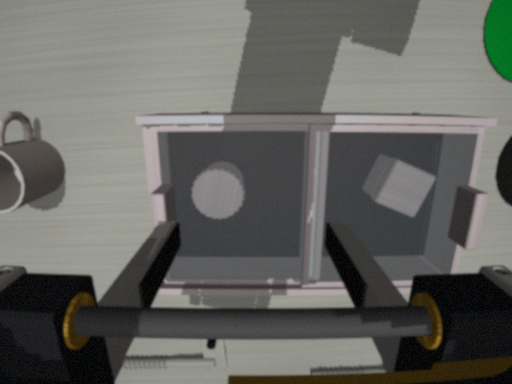

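```bash
python3 - <<'E'
from h import *
im=cv2.imread('pics/wrist1.png')
cv2.imwrite('pics/wrist1z.png',cv2.resize(im[100:300,130:330],None,fx=3,fy=3,interpolation=cv2.INTER_CUBIC))
a=ray('wrist1',140,120,.082);b=ray('wrist1',495,122,.082);print(a,b,np.degrees(np.arctan2(b[0]-a[0],b[1]-a[1])), np.linalg.norm(b-a))
print(proj('wrist1',[[.520,-.1405,.112],[.507,-.0885,.064]]))
E
```

```text
[ 0.42501303 -0.15536432  0.082     ] [0.43897759 0.19729551 0.082     ] 2.2676034383852084 0.3529362087689912
[[157.81716943 222.67497165]
 [216.89930791 193.04103705]]
```

View pics/wrist1z.png

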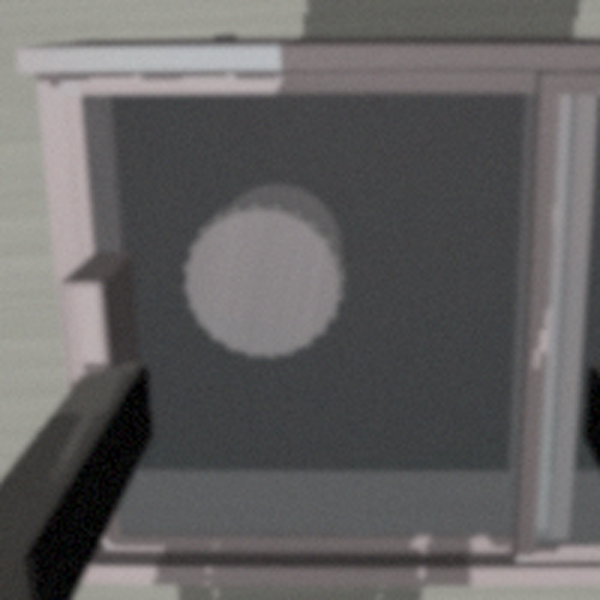

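```bash
python3 -m inch '[{"tx":-10,"ty":-31,"tz":0,"twist":0,"jaw":94},{"tx":-10,"ty":-31,"tz":0,"twist":0,"jaw":94},{"tx":-9,"ty":-30,"tz":0,"twist":0,"jaw":94},{"tx":0,"ty":0,"tz":0,"twist":0,"jaw":94},{"tx":0,"ty":0,"tz":0,"twist":0,"jaw":94},{"tx":0,"ty":0,"tz":0,"twist":0,"jaw":94},{"tx":0,"ty":0,"tz":0,"twist":0,"jaw":94},{"tx":0,"ty":0,"tz":0,"twist":0,"jaw":94}]'; python3 -c "
from h import *
save('wrist','wrist2'); o=get_obs();print(o['t'],o['ee_pos'],np.round(o['tool_rot'],4))"
```

```text
t: 3.2
ee_pos: [0.5212, -0.1315, 0.1774]
tool_rot: [[-1.0, 0.027, -0.01], [0.027, 1.0, 0.001], [0.01, 0.001, -1.0]]
force: [-0.5, 0.6, -0.7]
opening: 0.0941
3.25 [ 0.52121092 -0.13154667  0.17735436] [[-9.996e-01  2.680e-02 -9.800e-03]
 [ 2.670e-02  9.996e-01  1.200e-03]
 [ 9.800e-03  9.000e-04 -1.000e+00]]
```

View pics/wrist2.png

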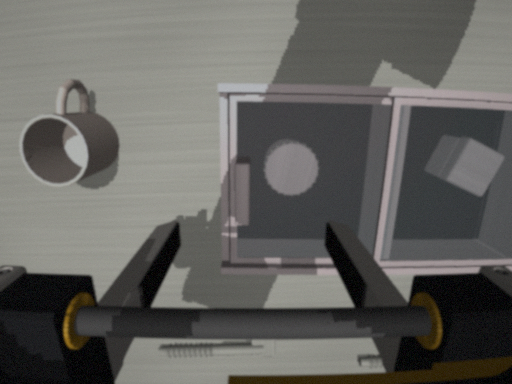

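```bash
python3 -c "
from h import *
print(ray('wrist2',243,191,.112))"; python3 -m inch '[{"tx":0,"ty":-9,"tz":0,"twist":0.012,"jaw":94},{"tx":0,"ty":0,"tz":25,"twist":0,"jaw":94},{"tx":0,"ty":0,"tz":25,"twist":0,"jaw":94},{"tx":0,"ty":0,"tz":20,"twist":0,"jaw":70},{"tx":0,"ty":0,"tz":15,"twist":0,"jaw":60},{"tx":0,"ty":0,"tz":0,"twist":0,"jaw":40},{"tx":0,"ty":0,"tz":0,"twist":0,"jaw":40},{"tx":0,"ty":0,"tz":0,"twist":0,"jaw":40}]'; python3 -c "
from h import *
o=get_obs();print(o['t'],o['ee_pos'],np.round(o['tool_rot'],4))"
```

```text
[ 0.51719073 -0.13898561  0.112     ]
t: 4.25
ee_pos: [0.5226, -0.1454, 0.0929]
tool_rot: [[-0.999, 0.043, -0.004], [0.043, 0.999, -0.003], [0.004, -0.003, -1.0]]
force: [-0.4, 0.4, -0.2]
opening: 0.0473
4.25 [ 0.52260896 -0.14538977  0.09286281] [[-0.999   0.0434 -0.0039]
 [ 0.0435  0.9991 -0.0027]
 [ 0.0038 -0.0029 -1.    ]]
```

```bash
python3 -m inch '[{"tx":2,"ty":5,"tz":5,"twist":-0.004,"jaw":30},{"tx":0,"ty":0,"tz":0,"twist":0,"jaw":20},{"tx":0,"ty":0,"tz":0,"twist":0,"jaw":5},{"tx":0,"ty":0,"tz":0,"twist":0,"jaw":5},{"tx":0,"ty":0,"tz":0,"twist":0,"jaw":5},{"tx":0,"ty":0,"tz":0,"twist":0,"jaw":5},{"tx":0,"ty":0,"tz":0,"twist":0,"jaw":5},{"tx":0,"ty":0,"tz":0,"twist":0,"jaw":5}]'; python3 -c "
from h import *
o=get_obs();print(o['t'],o['ee_pos'],np.round(o['tool_rot'],4),o['force'])"
```

```text
t: 5.25
ee_pos: [0.5216, -0.1403, 0.089]
tool_rot: [[-0.999, 0.039, -0.002], [0.039, 0.999, -0.004], [0.001, -0.004, -1.0]]
force: [0.2, -0.2, -0.8]
opening: 0.0128
5.25 [ 0.52160777 -0.14029653  0.08895296] [[-0.9992  0.0388 -0.0016]
 [ 0.0388  0.9992 -0.004 ]
 [ 0.0015 -0.004  -1.    ]] [ 0.16592135 -0.23860945 -0.803962  ]
```

```bash
python3 -m inch '[{"tx":0,"ty":10,"tz":0,"twist":0,"jaw":5},{"tx":0,"ty":18,"tz":0,"twist":0,"jaw":5},{"tx":0,"ty":18,"tz":0,"twist":0,"jaw":5},{"tx":0,"ty":18,"tz":0,"twist":0,"jaw":5},{"tx":0,"ty":18,"tz":0,"twist":0,"jaw":5},{"tx":0,"ty":18,"tz":0,"twist":0,"jaw":5},{"tx":0,"ty":10,"tz":0,"twist":0,"jaw":5},{"tx":0,"ty":0,"tz":0,"twist":0,"jaw":5}]'; python3 -c "
from h import *
o=get_obs();print(o['t'],o['ee_pos'],np.round(o['tool_rot'],4),o['force'])"
```

```text
t: 6.25
ee_pos: [0.5263, -0.0219, 0.0889]
tool_rot: [[-0.999, 0.036, -0.001], [0.036, 0.999, -0.005], [0.0, -0.005, -1.0]]
force: [-0.3, -0.8, 0.5]
opening: 0.013
6.25 [ 0.52629056 -0.02185612  0.08894228] [[-9.993e-01  3.640e-02 -6.000e-04]
 [ 3.640e-02  9.993e-01 -5.300e-03]
 [ 4.000e-04 -5.300e-03 -1.000e+00]] [-0.26557014 -0.81931278  0.51128101]
```

```bash
python3 -m inch '[{"tx":0,"ty":3,"tz":0,"twist":0,"jaw":5},{"tx":0,"ty":3,"tz":0,"twist":0,"jaw":5},{"tx":0,"ty":3,"tz":0,"twist":0,"jaw":5},{"tx":0,"ty":2,"tz":0,"twist":0,"jaw":5},{"tx":0,"ty":2,"tz":0,"twist":0,"jaw":5},{"tx":0,"ty":0,"tz":0,"twist":0,"jaw":5},{"tx":0,"ty":0,"tz":0,"twist":0,"jaw":5},{"tx":0,"ty":0,"tz":0,"twist":0,"jaw":5}]'; python3 -c "
from h import *
o=get_obs();print(o['t'],o['ee_pos'],o['force']); save('top','top3');save('side','side3')
im=cv2.imread('pics/top3.png')
cv2.imwrite('pics/top3z.png',cv2.resize(im[120:215,200:340],None,fx=5,fy=5,interpolation=cv2.INTER_CUBIC))
im=cv2.imread('pics/side3.png')
cv2.imwrite('pics/side3z.png',cv2.resize(im[150:280,210:360],None,fx=4.5,fy=4.5,interpolation=cv2.INTER_CUBIC))
"
```

```text
t: 7.25
ee_pos: [0.5268, -0.0095, 0.0889]
tool_rot: [[-0.999, 0.039, -0.001], [0.039, 0.999, -0.006], [0.001, -0.006, -1.0]]
force: [-0.4, -1.1, 0.8]
opening: 0.0129
7.25 [ 0.52678521 -0.00948983  0.08894563] [-0.42992056 -1.13994463  0.83353714]
```

View pics/side3z.png

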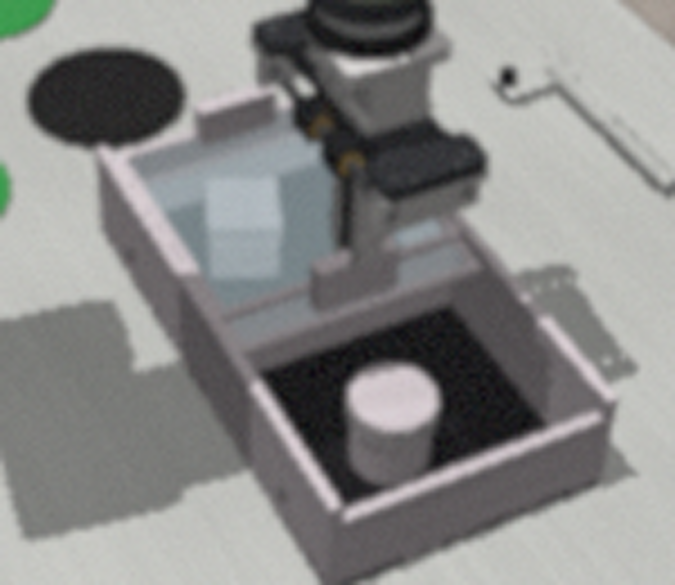

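View pics/top3z.png

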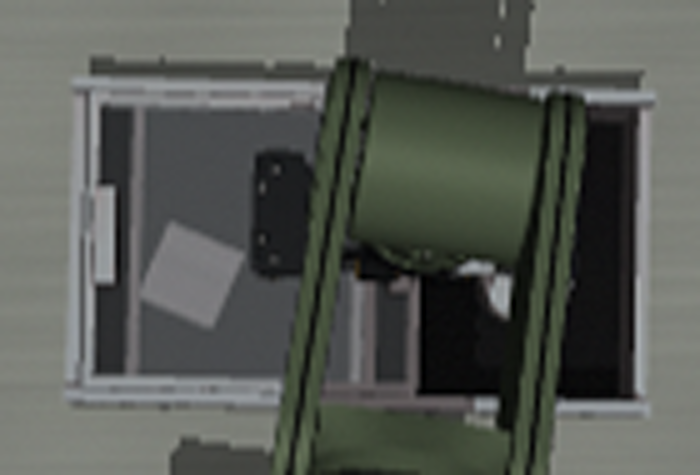

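```bash
python3 -m inch '[{"tx":0,"ty":2,"tz":0,"twist":0,"jaw":5},{"tx":0,"ty":1.5,"tz":0,"twist":0,"jaw":5},{"tx":0,"ty":1,"tz":0,"twist":0,"jaw":5},{"tx":0,"ty":1,"tz":0,"twist":0,"jaw":5},{"tx":0,"ty":0,"tz":0,"twist":0,"jaw":5},{"tx":0,"ty":0,"tz":0,"twist":0,"jaw":5},{"tx":0,"ty":0,"tz":0,"twist":0,"jaw":5},{"tx":0,"ty":0,"tz":0,"twist":0,"jaw":5}]'
```

```text
t: 8.35
ee_pos: [0.527, -0.0038, 0.089]
tool_rot: [[-0.999, 0.039, -0.001], [0.039, 0.999, -0.006], [0.001, -0.006, -1.0]]
force: [-0.3, -1.9, 1.1]
opening: 0.0131
```

```bash
python3 -m inch '[{"tx":0,"ty":1.5,"tz":0,"twist":0,"jaw":5},{"tx":0,"ty":1.5,"tz":0,"twist":0,"jaw":5},{"tx":0,"ty":0,"tz":0,"twist":0,"jaw":5},{"tx":0,"ty":0,"tz":0,"twist":0,"jaw":5},{"tx":0,"ty":0,"tz":0,"twist":0,"jaw":5},{"tx":0,"ty":0,"tz":0,"twist":0,"jaw":5},{"tx":0,"ty":0,"tz":0,"twist":0,"jaw":5},{"tx":0,"ty":0,"tz":0,"twist":0,"jaw":5}]'
```

```text
t: 9.35
ee_pos: [0.527, -0.0038, 0.0889]
tool_rot: [[-0.999, 0.038, -0.002], [0.038, 0.999, -0.012], [0.001, -0.012, -1.0]]
force: [-0.9, -2.7, 1.6]
opening: 0.0131
```

Door is at its stop: the pull is now 18 mm from the case's middle, as expected. I'll release it and lift clear.

```bash
python3 -m inch '[{"tx":0,"ty":0,"tz":0,"twist":0,"jaw":40},{"tx":0,"ty":0,"tz":0,"twist":0,"jaw":40},{"tx":0,"ty":0,"tz":0,"twist":0,"jaw":40},{"tx":0,"ty":0,"tz":-20,"twist":0,"jaw":40},{"tx":0,"ty":0,"tz":-30,"twist":0,"jaw":60},{"tx":0,"ty":0,"tz":-30,"twist":0,"jaw":80},{"tx":8,"ty":-40,"tz":0,"twist":0,"jaw":84},{"tx":9,"ty":-40,"tz":0,"twist":0,"jaw":84}]'; python3 -m inch '[{"tx":0,"ty":0,"tz":0,"twist":0,"jaw":84},{"tx":0,"ty":0,"tz":0,"twist":0,"jaw":84},{"tx":0,"ty":0,"tz":0,"twist":0,"jaw":84},{"tx":0,"ty":0,"tz":0,"twist":0,"jaw":84},{"tx":0,"ty":0,"tz":0,"twist":0,"jaw":84},{"tx":0,"ty":0,"tz":0,"twist":0,"jaw":84},{"tx":0,"ty":0,"tz":0,"twist":0,"jaw":84},{"tx":0,"ty":0,"tz":0,"twist":0,"jaw":84}]'; python3 -c "
from h import *
save('wrist','wrist4'); save('side','side4')
im=cv2.imread('pics/side4.png')
cv2.imwrite('pics/side4z.png',cv2.resize(im[150:280,210:360],None,fx=4.5,fy=4.5,interpolation=cv2.INTER_CUBIC))
o=get_obs();print(o['t'],o['ee_pos'],np.round(o['tool_rot'],4))
print(proj('wrist4',[[.507,-.0885,.064]]))"
```

```text
t: 10.35
ee_pos: [0.5067, -0.0784, 0.1707]
tool_rot: [[-0.999, 0.032, -0.003], [0.032, 0.999, -0.006], [0.002, -0.006, -1.0]]
force: [-0.2, 0.1, 0.0]
opening: 0.0759
t: 11.35
ee_pos: [0.5067, -0.0763, 0.1702]
tool_rot: [[-0.999, 0.032, -0.003], [0.032, 0.999, -0.003], [0.003, -0.004, -1.0]]
force: [0.5, -0.0, 0.4]
opening: 0.0839
11.45 [ 0.506743   -0.07633892  0.17024329] [[-0.9995  0.0319 -0.003 ]
 [ 0.0319  0.9995 -0.0035]
 [ 0.0029 -0.0036 -1.    ]]
[[240.088106   183.58432324]]
```

View pics/wrist4.png

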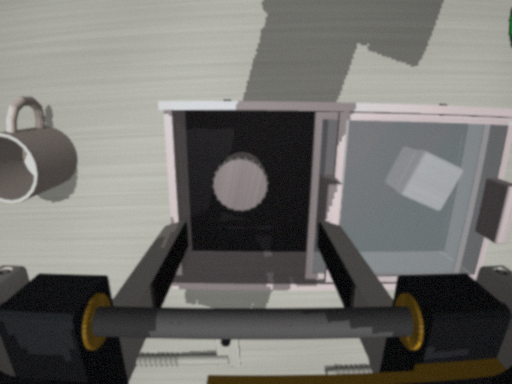

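View pics/side4z.png

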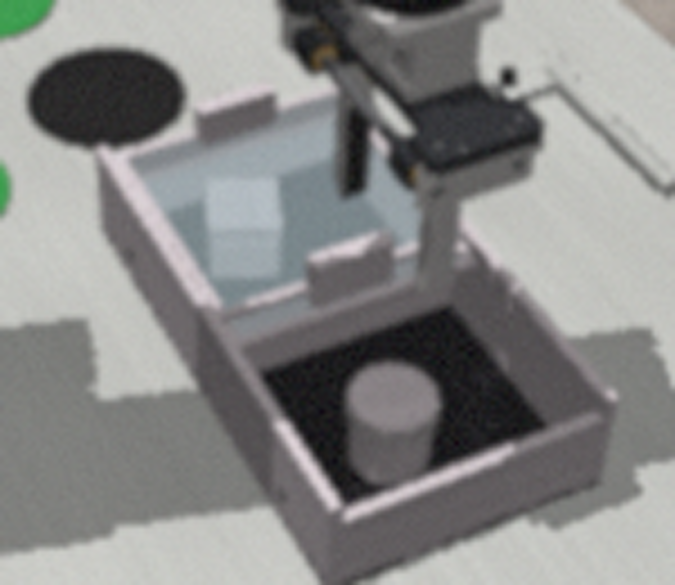

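Tin at (240,183) matches the earlier estimate (predicted 240,183.6). The left door's pull hasn't moved and the right door is open.

```bash
python3 -m inch '[{"tx":0,"ty":-12,"tz":0,"twist":0.004,"jaw":84},{"tx":0,"ty":0,"tz":0,"twist":0,"jaw":84},{"tx":0,"ty":0,"tz":25,"twist":0,"jaw":84},{"tx":0,"ty":0,"tz":25,"twist":0,"jaw":84},{"tx":0,"ty":0,"tz":15,"twist":0,"jaw":84},{"tx":0,"ty":0,"tz":0,"twist":0,"jaw":84},{"tx":0,"ty":0,"tz":0,"twist":0,"jaw":84},{"tx":0,"ty":0,"tz":0,"twist":0,"jaw":84}]'
```

```text
t: 12.45
ee_pos: [0.5085, -0.0915, 0.1062]
tool_rot: [[-0.999, 0.038, 0.002], [0.038, 0.999, -0.005], [-0.002, -0.005, -1.0]]
force: [0.1, 0.8, 1.1]
opening: 0.0838
```

```bash
python3 -m inch '[{"tx":1,"ty":3,"tz":0,"twist":0,"jaw":84},{"tx":0,"ty":0,"tz":18,"twist":0,"jaw":84},{"tx":0,"ty":0,"tz":18,"twist":0,"jaw":84},{"tx":0,"ty":0,"tz":18,"twist":0,"jaw":84},{"tx":0,"ty":0,"tz":12,"twist":0,"jaw":84},{"tx":0,"ty":0,"tz":4,"twist":0,"jaw":84},{"tx":0,"ty":0,"tz":0,"twist":0,"jaw":84},{"tx":0,"ty":0,"tz":0,"twist":0,"jaw":84}]'; python3 -c "
from h import *
save('wrist','wrist5'); save('side','side5')
im=cv2.imread('pics/side5.png')
cv2.imwrite('pics/side5z.png',cv2.resize(im[150:280,210:360],None,fx=4.5,fy=4.5,interpolation=cv2.INTER_CUBIC))"
```

```text
t: 13.45
ee_pos: [0.5126, -0.0892, 0.0396]
tool_rot: [[-0.999, 0.037, 0.013], [0.037, 0.999, -0.008], [-0.013, -0.008, -1.0]]
force: [-0.9, -0.1, 0.5]
opening: 0.0841
```

View pics/side5z.png

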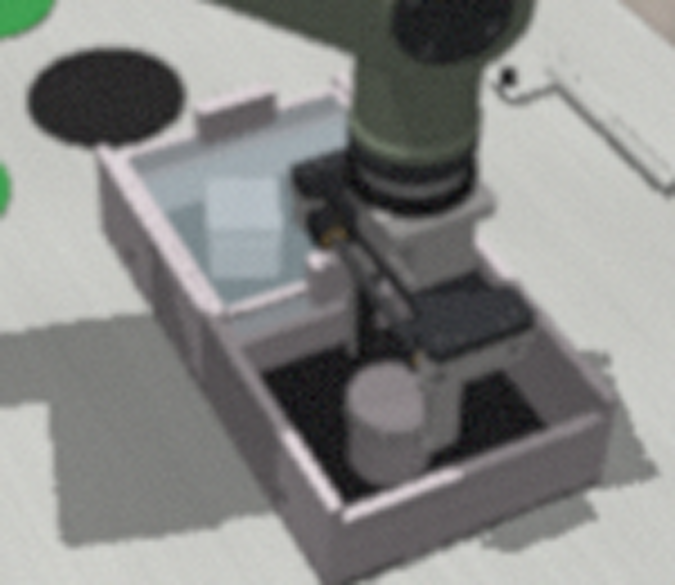

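View pics/wrist5.png

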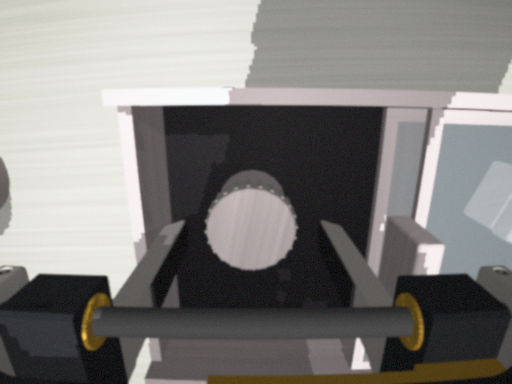

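```bash
python3 -c "
from h import *
print(ray('wrist5',251.5,229,.064))"; python3 -m inch '[{"tx":5,"ty":1,"tz":2,"twist":0,"jaw":84},{"tx":0,"ty":0,"tz":2,"twist":0,"jaw":70},{"tx":0,"ty":0,"tz":0,"twist":0,"jaw":64},{"tx":0,"ty":0,"tz":0,"twist":0,"jaw":64},{"tx":0,"ty":0,"tz":0,"twist":0,"jaw":64},{"tx":0,"ty":0,"tz":0,"twist":0,"jaw":64},{"tx":0,"ty":0,"tz":0,"twist":0,"jaw":64},{"tx":0,"ty":0,"tz":0,"twist":0,"jaw":64}]'
```

```text
[ 0.50705348 -0.08851224  0.064     ]
t: 14.55
ee_pos: [0.5079, -0.0882, 0.036]
tool_rot: [[-0.999, 0.038, 0.014], [0.037, 0.999, -0.009], [-0.014, -0.008, -1.0]]
force: [-0.4, 0.7, 0.3]
opening: 0.0642
```

```bash
python3 -m inch '[{"tx":1,"ty":0,"tz":0,"twist":0,"jaw":58},{"tx":0,"ty":0,"tz":0,"twist":0,"jaw":50},{"tx":0,"ty":0,"tz":0,"twist":0,"jaw":45},{"tx":0,"ty":0,"tz":0,"twist":0,"jaw":45},{"tx":0,"ty":0,"tz":0,"twist":0,"jaw":45},{"tx":0,"ty":0,"tz":0,"twist":0,"jaw":45},{"tx":0,"ty":0,"tz":-3,"twist":0,"jaw":45},{"tx":0,"ty":0,"tz":-5,"twist":0,"jaw":45}]'
```

```text
t: 15.55
ee_pos: [0.5059, -0.088, 0.0437]
tool_rot: [[-0.999, 0.038, 0.012], [0.037, 0.999, -0.009], [-0.013, -0.008, -1.0]]
force: [1.1, 0.6, -0.1]
opening: 0.0562
```

```bash
python3 -m inch '[{"tx":0,"ty":0,"tz":-12,"twist":0,"jaw":45},{"tx":0,"ty":0,"tz":-25,"twist":0,"jaw":45},{"tx":0,"ty":0,"tz":-30,"twist":0,"jaw":45},{"tx":0,"ty":0,"tz":-30,"twist":0,"jaw":45},{"tx":0,"ty":0,"tz":-25,"twist":0,"jaw":45},{"tx":0,"ty":0,"tz":-15,"twist":0,"jaw":45},{"tx":0,"ty":0,"tz":0,"twist":0,"jaw":45},{"tx":0,"ty":0,"tz":0,"twist":0,"jaw":45}]'; python3 -c "
from h import *
save('wrist','wrist6'); save('side','side6')"
```

```text
t: 16.55
ee_pos: [0.5038, -0.0862, 0.1887]
tool_rot: [[-0.999, 0.037, 0.014], [0.037, 0.999, -0.009], [-0.015, -0.008, -1.0]]
force: [0.4, -0.4, -1.3]
opening: 0.0564
```

View pics/side6.png

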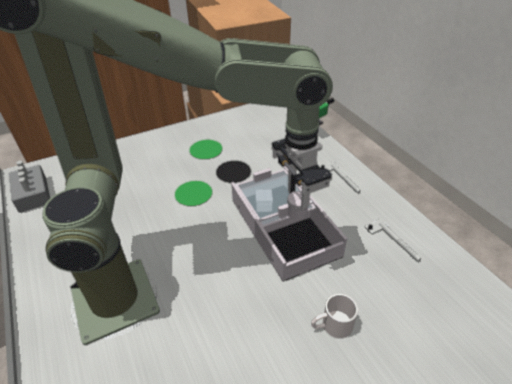

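Tin is held: opening is 56 mm and the weight shows. Carrying it to the mat.

```bash
python3 -m inch '[{"tx":1,"ty":20,"tz":0,"twist":0,"jaw":45},{"tx":2,"ty":40,"tz":0,"twist":0,"jaw":45},{"tx":2,"ty":50,"tz":0,"twist":0,"jaw":45},{"tx":2,"ty":50,"tz":0,"twist":0,"jaw":45},{"tx":2,"ty":50,"tz":0,"twist":0,"jaw":45},{"tx":2,"ty":50,"tz":0,"twist":0,"jaw":45},{"tx":2,"ty":45,"tz":0,"twist":0,"jaw":45},{"tx":1,"ty":30,"tz":0,"twist":0,"jaw":45}]'; python3 -m inch '[{"tx":0,"ty":20,"tz":0,"twist":0,"jaw":45},{"tx":0,"ty":10,"tz":0,"twist":0,"jaw":45},{"tx":0,"ty":0,"tz":0,"twist":0,"jaw":45},{"tx":0,"ty":0,"tz":0,"twist":0,"jaw":45},{"tx":0,"ty":0,"tz":0,"twist":0,"jaw":45},{"tx":0,"ty":0,"tz":0,"twist":0,"jaw":45},{"tx":0,"ty":0,"tz":0,"twist":0,"jaw":45},{"tx":0,"ty":0,"tz":0,"twist":0,"jaw":45}]'
```

```text
t: 17.65
ee_pos: [0.4981, 0.2564, 0.1755]
tool_rot: [[-0.999, 0.044, -0.003], [0.044, 0.999, -0.01], [0.002, -0.01, -1.0]]
force: [0.2, -1.1, -1.5]
opening: 0.0565
t: 18.65
ee_pos: [0.4988, 0.2847, 0.1727]
tool_rot: [[-0.999, 0.046, -0.007], [0.046, 0.999, -0.013], [0.006, -0.014, -1.0]]
force: [0.8, 0.4, -0.9]
opening: 0.0562
```

```bash
python3 -m inch '[{"tx":-2,"ty":20,"tz":0,"twist":0,"jaw":45},{"tx":-2,"ty":20,"tz":0,"twist":0,"jaw":45},{"tx":0,"ty":12,"tz":0,"twist":0,"jaw":45},{"tx":0,"ty":0,"tz":15,"twist":0,"jaw":45},{"tx":0,"ty":0,"tz":25,"twist":0,"jaw":45},{"tx":0,"ty":0,"tz":25,"twist":0,"jaw":45},{"tx":0,"ty":0,"tz":15,"twist":0,"jaw":45},{"tx":0,"ty":0,"tz":0,"twist":0,"jaw":45}]'; python3 -c "
from h import *
save('wrist','wrist7'); save('side','side7')"
```

```text
t: 19.65
ee_pos: [0.5033, 0.34, 0.0857]
tool_rot: [[-0.999, 0.043, -0.01], [0.043, 0.999, -0.015], [0.009, -0.016, -1.0]]
force: [-0.4, -1.0, -1.2]
opening: 0.0563
```

View pics/wrist7.png

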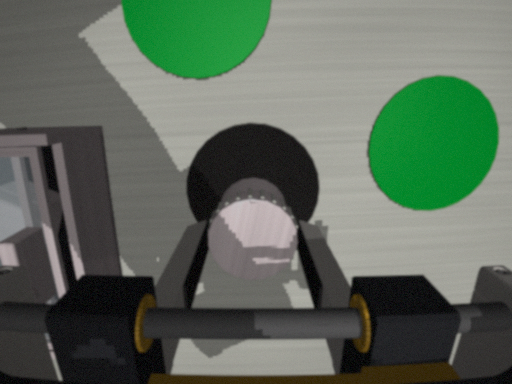

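View pics/side7.png

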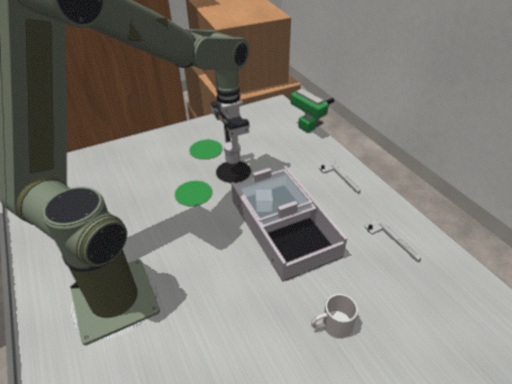

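```bash
python3 -m inch '[{"tx":0,"ty":0,"tz":12,"twist":0,"jaw":45},{"tx":0,"ty":0,"tz":12,"twist":0,"jaw":45},{"tx":0,"ty":0,"tz":10,"twist":0,"jaw":45},{"tx":0,"ty":0,"tz":5,"twist":0,"jaw":45},{"tx":0,"ty":0,"tz":3,"twist":0,"jaw":45},{"tx":0,"ty":0,"tz":0,"twist":0,"jaw":45},{"tx":0,"ty":0,"tz":0,"twist":0,"jaw":45},{"tx":0,"ty":0,"tz":0,"twist":0,"jaw":45}]'
```

```text
t: 20.75
ee_pos: [0.5069, 0.3412, 0.0458]
tool_rot: [[-0.999, 0.043, -0.001], [0.043, 0.999, -0.011], [0.001, -0.011, -1.0]]
force: [0.2, -0.1, -0.9]
opening: 0.0559
```

```bash
python3 -m inch '[{"tx":1,"ty":-2,"tz":4,"twist":0,"jaw":45},{"tx":0,"ty":0,"tz":2,"twist":0,"jaw":45},{"tx":0,"ty":0,"tz":2,"twist":0,"jaw":45},{"tx":0,"ty":0,"tz":1,"twist":0,"jaw":45},{"tx":0,"ty":0,"tz":0,"twist":0,"jaw":45},{"tx":0,"ty":0,"tz":0,"twist":0,"jaw":45},{"tx":0,"ty":0,"tz":0,"twist":0,"jaw":45},{"tx":0,"ty":0,"tz":0,"twist":0,"jaw":45}]'
```

```text
t: 21.75
ee_pos: [0.5061, 0.3392, 0.0367]
tool_rot: [[-0.999, 0.043, -0.0], [0.043, 0.999, -0.011], [-0.0, -0.011, -1.0]]
force: [-0.8, -0.7, -0.6]
opening: 0.0562
```

```bash
python3 -m inch '[{"tx":0,"ty":0,"tz":1,"twist":0,"jaw":45},{"tx":0,"ty":0,"tz":0,"twist":0,"jaw":45},{"tx":0,"ty":0,"tz":1,"twist":0,"jaw":45},{"tx":0,"ty":0,"tz":0,"twist":0,"jaw":45},{"tx":0,"ty":0,"tz":1,"twist":0,"jaw":45},{"tx":0,"ty":0,"tz":0,"twist":0,"jaw":45},{"tx":0,"ty":0,"tz":0,"twist":0,"jaw":45},{"tx":0,"ty":0,"tz":0,"twist":0,"jaw":45}]'
```

```text
t: 22.75
ee_pos: [0.5063, 0.3393, 0.0345]
tool_rot: [[-0.999, 0.043, 0.0], [0.043, 0.999, -0.01], [-0.001, -0.01, -1.0]]
force: [0.0, 0.4, 1.0]
opening: 0.0558
```

```bash
python3 -m inch '[{"tx":0,"ty":0,"tz":1,"twist":0,"jaw":45},{"tx":0,"ty":0,"tz":0,"twist":0,"jaw":45},{"tx":0,"ty":0,"tz":1,"twist":0,"jaw":45},{"tx":0,"ty":0,"tz":0,"twist":0,"jaw":45},{"tx":0,"ty":0,"tz":0,"twist":0,"jaw":45},{"tx":0,"ty":0,"tz":0,"twist":0,"jaw":45},{"tx":0,"ty":0,"tz":0,"twist":0,"jaw":45},{"tx":0,"ty":0,"tz":0,"twist":0,"jaw":45}]'
```

```text
t: 23.75
ee_pos: [0.5063, 0.3393, 0.0344]
tool_rot: [[-0.999, 0.043, -0.0], [0.043, 0.999, -0.011], [-0.0, -0.011, -1.0]]
force: [-1.3, -0.2, 3.1]
opening: 0.0559
```

Contact: z has stopped at 34.4 mm and the upward force is 3 N. Releasing gently.

```bash
python3 -m inch '[{"tx":0,"ty":0,"tz":0,"twist":0,"jaw":58},{"tx":0,"ty":0,"tz":0,"twist":0,"jaw":62},{"tx":0,"ty":0,"tz":0,"twist":0,"jaw":68},{"tx":0,"ty":0,"tz":0,"twist":0,"jaw":76},{"tx":0,"ty":0,"tz":0,"twist":0,"jaw":84},{"tx":0,"ty":0,"tz":0,"twist":0,"jaw":84},{"tx":0,"ty":0,"tz":0,"twist":0,"jaw":84},{"tx":0,"ty":0,"tz":0,"twist":0,"jaw":84}]';python3 -m inch '[{"tx":0,"ty":0,"tz":-10,"twist":0,"jaw":84},{"tx":0,"ty":0,"tz":-20,"twist":0,"jaw":84},{"tx":0,"ty":0,"tz":-30,"twist":0,"jaw":84},{"tx":0,"ty":0,"tz":-30,"twist":0,"jaw":84},{"tx":0,"ty":0,"tz":-30,"twist":0,"jaw":84},{"tx":30,"ty":20,"tz":-20,"twist":0,"jaw":84},{"tx":30,"ty":20,"tz":0,"twist":0,"jaw":84},{"tx":0,"ty":0,"tz":0,"twist":0,"jaw":84}]'; python3 -m inch '[{"tx":50,"ty":30,"tz":0,"twist":0,"jaw":84},{"tx":50,"ty":30,"tz":0,"twist":0,"jaw":84},{"tx":40,"ty":30,"tz":0,"twist":0,"jaw":84},{"tx":0,"ty":0,"tz":0,"twist":0,"jaw":84},{"tx":0,"ty":0,"tz":0,"twist":0,"jaw":84},{"tx":0,"ty":0,"tz":0,"twist":0,"jaw":84},{"tx":0,"ty":0,"tz":0,"twist":0,"jaw":84},{"tx":0,"ty":0,"tz":0,"twist":0,"jaw":84}]';  python3 -c "
from h import *
save('top','top8'); save('side','side8')
a=cv2.imread('pics/top8.png')[120:215,140:340];b=cv2.imread('pics/side8.png')[140:280,200:360]
cv2.imwrite('pics/top8z.png',cv2.resize(a,None,fx=4,fy=4,interpolation=cv2.INTER_CUBIC))
cv2.imwrite('pics/side8z.png',cv2.resize(b,None,fx=4,fy=4,interpolation=cv2.INTER_CUBIC))"
```

```text
t: 24.75
ee_pos: [0.5067, 0.3395, 0.0334]
tool_rot: [[-0.999, 0.043, 0.001], [0.043, 0.999, -0.01], [-0.001, -0.01, -1.0]]
force: [-0.9, 0.0, -0.5]
opening: 0.0838
t: 25.75
ee_pos: [0.4489, 0.3851, 0.1837]
tool_rot: [[-0.999, 0.045, 0.006], [0.045, 0.999, -0.006], [-0.006, -0.006, -1.0]]
force: [0.6, -0.3, 0.2]
opening: 0.0843
t: 26.75
ee_pos: [0.3194, 0.4799, 0.1841]
tool_rot: [[-0.998, 0.055, 0.013], [0.055, 0.998, -0.006], [-0.014, -0.006, -1.0]]
force: [-0.2, 0.7, -0.4]
opening: 0.084
```

View pics/top8z.png

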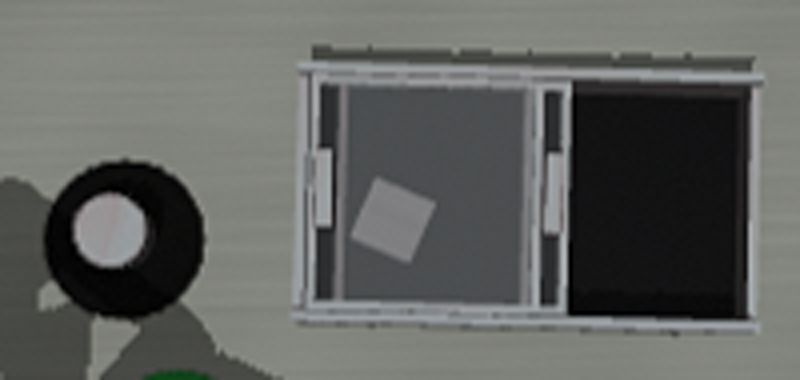

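View pics/side8z.png

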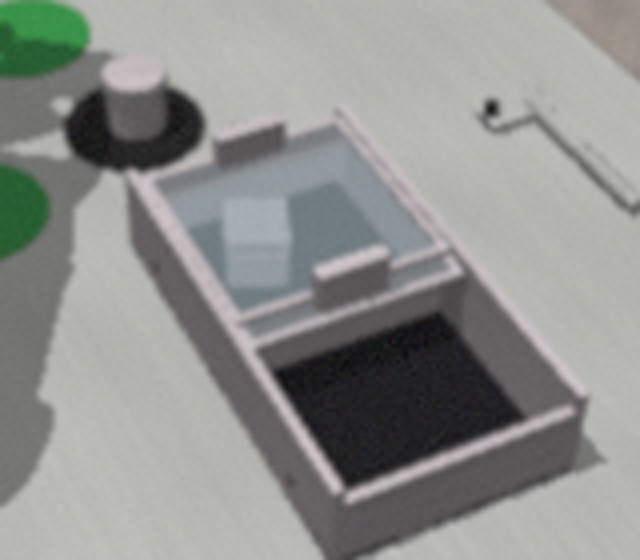

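```bash
python3 -c "
from h import *
f=lambda x,y:(x/4+140-.375,y/4+120-.375)
for n,x,y,z in [('tin',110,231,.062),('rib',553.5,194,.112),('ribL',545,194,.112),('Lpull',323.5,188,.112),('Lpull0',323.5,188,.112),('rib0',735.5,199,.112),('L edge',541,192,.08),('L edge left',531,192,.08),('R door right edge',571,194,.073)]: print(n,ray('top8',*f(x,y),z))"
```

```text
tin [0.50744175 0.33922561 0.062     ]
rib [ 0.52620818 -0.00301397  0.112     ]
ribL [0.52631103 0.00337289 0.112     ]
Lpull [0.53347183 0.16975581 0.112     ]
Lpull0 [0.53347183 0.16975581 0.112     ]
rib0 [ 0.52021299 -0.13952269  0.112     ]
L edge [0.53090873 0.00467309 0.08      ]
L edge left [0.53103237 0.01236391 0.08      ]
R door right edge [ 0.52964913 -0.01884908  0.073     ]
```

```bash
python3 -c "
from bench import hand_in
print(hand_in())"
```

```text
the job is handed in; nothing more can be done
None
```

The round tin is upright on the black mat, the right door is fully open, and I handed the job in at about 27 s. The hand-in reports no verdict.

- **Door:** the tin was in the right compartment. I gripped that door's pull and slid it about 137 mm towards the left door, until it stopped moving against a light push of about 3 N. In the last pictures its pull is within about 1 mm of the left door's edge. The left pull has not moved between the first and last pictures.
- **Tin:** I gripped it by the cap, lifted it out, lowered it until I felt it touch the mat, then released it and backed away. In the last top picture it is about 3 mm from the mat's centre, so it is wholly on the mat, and the side picture shows it upright.
- **Checks that disagreed:** only the left pull's first side-camera position differed, by up to 8 mm from the top camera, and I did not rely on it. The tin, mat and right pull agreed to about 2 mm. The case measured about 350 mm long instead of the stated 360 mm, which did not affect any move.

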